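Lock the banding wheel with its pin

ROBOT

A 6-joint arm with a two-finger parallel gripper is mounted at the origin on the work surface. World frame = base frame: x ahead of the robot, y to its left, z up, the work surface at z = 0. Lengths are in m, angles in degrees, forces in N, time in s.
With the tool pointing down it reaches from about 0.3 to 0.75 m from the base axis. Payload 8.5 kg.
Tool frame: the origin (TCP) lies at the very end of the fingers, on their centre line; the grasp point (between the pads) lies env.pinch_z behind it (env.pinch_z is the distance from the TCP to the grasp point, in m); z points along the fingers, y is the line along which they close (so a half turn about z gives the same grasp; the last joint's range is limited). The gripper opens to 85 mm and grips with 20 to 120 N. Pads are 22 mm wide; open, the fingers measure 114 mm over their backs; the gripper's body (76 mm by 85 mm) begins 54 mm behind the grasp point. The pads swing forward as they close: fully open they stand 13 mm farther back than shut.
Start: joints at [54.586, 21.807, 74.336, -0, 83.858, -12.336], TCP at [0.216, 0.506, 0.231] pointing down, gripper open.
Joint ranges: [-178.18, 178.18], [-50.72, 133.34], [12.68, 142.11], [-81.47, 261.47], [9.98, 163.14], [-165.26, 165.26]. Speed limits (degrees/s): [136.94, 136.94, 180, 180, 180, 180].

INTERFACE

Orientations are given as a 3x3 rotation matrix whose columns are the frame's x, y, z axes.
In Python, from rig import telemetry, get_image, env gives the robot as it stands. The module is installed in compiled form; this text tells all that it offers.
- The arm moves only by the tool apply_moves, never from a script. Its argument "series" is a list of rows, each a list of 7 numbers: the shift along the tool's x, y, z in mm, then the turn, a rotation vector about the tool's x, y, z in degrees, then the opening, from 0 (shut) to 1 (fully open). A call has 1 to 12 rows; each row shifts and turns the commanded pose from where the row before left it, along the tool's axes as they then stand; what a row does not reach is not made up. A row lasts 1/8 s, in which the tool goes at most 62.5 mm and 10.7 degrees, less where a joint would pass 70% of its speed; a pose out of reach is approached as far as the arm can. A call with a gripper value outside its range is refused whole. The fingers move at their own pace and stop on an object; "grip_force" is the grip in N (left out, the last holds). Time passes only in rows, so rows that do not move let the fingers close. It gives the time, the measured TCP pose, the force, the opening and the grip force at its end, in the units of the state.
- telemetry.observe(): the state, without advancing time (a new reading comes with each control period).
- get_image(name): name is "scene" or "side" or "wrist"; returns a dict with "frame" (400x640x3 uint8, red, green, blue), "z_map" (400x640 float32, m along the optical axis (not along the pixel's ray), 0 where there is no reading), "vertical_fov" (degrees; the focal length in pixels is half the picture's height over the tangent of half this angle, whatever the lens; pixels are square), "cx", "cy" (the principal point, pixels), "dist" ([k1, k2, p1, p2, k3] as OpenCV has them; the pictures are not rectified), "eye" and "attitude" of the camera in the world; the wrist camera has in their place "mount" (4x4, takes a point from camera to tool coordinates, whose origin is the TCP and whose axes are the flange's). Camera axes: x right, y up, looking along -z (the intrinsics and any distortion apply to the point x, -y, -z); pixel columns grow to the right and rows downward; lengths in m; the calibration is good to about 2 mm. A picture is of the moment at which its call begins: read the wrist's pose just before it.
- env.close_job(): hands the job in; it is judged then, once.
The state is a dict: "time_s": time; "q": joint angles; "qvel": joint speeds; "joint_efforts": joint torques, N m; "position": TCP position; "tool_rot": TCP orientation; "ft_force": force on the tool from outside, world axes, zero at the start; "wrist_torque": the same for the moment, N m; "grip_width": finger opening in m; "gripper_force": force on a finger pad.
Only numpy, scipy, OpenCV 4.12 (cv2) and the standard library are available. Lean on these libraries where they do the work, as an engineer would, in place of code of your own. Each camera call takes 0.05 s, during which the arm holds its last target. There are 200 camera calls.

TASK

Lock the potter's banding wheel: turn its head until the hole in the head's ear stands over the hole in the arm of the base, then take the locking pin (the one with the thin wide collar under a straight round grip) from the tool stand and push it down through both holes until its collar lies flat on the ear. Keep the small bowl standing on the wheel, and leave the other two tools in the stand.

Things in the scene. Friction and masses are not known exactly. Their poses are not given: they have to be found in the camera images.
- base: Dark steel base of the banding wheel, fixed. Origin on the wheel's vertical turning axis at table height, z up. A flat arm 55 mm wide reaches out under the head along the base's own -x; its 26 mm through hole lies 145 mm from the axis, at (-0.145, 0) in the base's frame. The arm is 12 mm thick, its top 62 mm above the table.
- wheel (a joint): Turning angle of the wheel's head, a bright steel disc of 244 mm diameter, top 78 mm above the table. 0: the ear's hole is right over the arm's; positive: anticlockwise from above. Starts at 0.5 to 1.1 rad, range -1.5 to 1.5, no stop or click at 0. Light friction (about 0.6 N at the knob); it stays where it is left.
- ear_hole (a point): Centre of the 26 mm through hole in the ear that sticks out of the head's rim, at the ear's top face, 81 mm above the table, 145 mm from the axis. The ear is 55 mm wide and 12 mm thick and passes 7 mm above the arm.
- knob (a point): Point on the axis of the upright round wooden knob on the head, 106 mm above the table. The knob is 20 mm in diameter, stands 46 mm up from the disc (top 124 mm above the table) and is 110 mm from the turning axis, 1.3 rad clockwise of the ear seen from above. It turns with the head.
- pin: Loose locking pin (120 g), upright in any of the 3 holes, 90 mm apart in a row, of the wooden tool stand (280 x 70 mm, top 80 mm above the table). Origin: centre of the underside of its steel collar (42 mm diameter, 5 mm thick); z up. Above the collar a straight wooden grip, 18 mm diameter, top 47 mm above the origin. Below, a shaft 14 mm diameter, 50 mm long, last 10 mm tapered.
- stamp: Bystander: a stamp with a low mushroom-shaped wooden head (40 mm wide, 26 mm high), loose in another hole of the stand. Origin at the head's underside.
- bung: Bystander: a mould bung with a cone-shaped wooden head (40 mm wide below, 60 mm high), loose in another hole of the stand. Origin at the head's underside.
- bowl: Bystander: a small glazed bowl, 72 mm across and 45 mm high, standing loose near the middle of the wheel's head and turning with it. Origin at the centre of its underside.
There are look-alikes about, which are no part of the job. Leave any green or purple look-alike of the pin alone.

How it is judged (in metres and radians):
On the way:
1. the ear's hole stands over the arm's hole, within about 12 mm (y of ear_hole in the frame of base between -0.012 and 0.012 m and x of ear_hole in the frame of base below -0.1 m), for 0.2 s.
At the end, for the whole second after the job is handed in: The pin rests through both holes: upright within 10 degrees, within 12 mm of both hole centres, collar down on the ear (underside 74 to 86 mm above the table). The bowl stands upright on the wheel, within 75 mm of its middle. Stamp and bung are within 30 mm of where they stood (x of pin in the frame of base between -0.157 and -0.133 m and y of pin in the frame of base between -0.012 and 0.012 m and horizontal distance between pin and ear_hole below 0.012 m and height (world z) of pin between 0.074 and 0.086 m and angle between pin's own z axis and vertical below 0.17 rad and linear speed of pin below 0.02 m/s and angle between bowl's own z axis and vertical below 0.35 rad and horizontal distance between bowl and base below 0.075 m and height (world z) of bowl above 0.07 m and distance of each of stamp, bung from where it was at the start of the episode below 0.03 m); the robot touches nothing.
It fails at once if the bowl is tipped over or knocked off the wheel (angle between bowl's own z axis and vertical above 0.6 rad or height (world z) of bowl below 0.06 m).
It fails at once if the stamp or the bung is taken out of the stand (distance of any of stamp, bung from where it was at the start of the episode above 0.05 m).
It also fails if it takes over 58 s, if anything falls off the work surface, if the arm or the gripper's body presses on something with over 40 N, if the wrist force passes 120 N, or if a joint passes its speed limit or range.

## Working session

There is one attempt and no reset: what is moved stays moved. The work goes in short steps, Python scripts to look and compute and a tool call to move; the robot and the scene stay as the last step left them, time stands still between calls to the robot, and variables do not carry over. Pictures are saved under pics/ and viewed, at most 10 in all, crops included, and the job is handed in when it is done.

Besides the shell and the picture viewer there is one more tool, called after "Request:" as name(argument=value, ...), one argument or row to a line, values as JSON. apply_moves: Moves the arm, as the interface text tells. Its arguments: {"type":"object","properties":{"series":{"type":"array"},"grip_force":{"type":"number"}},"required":["series"]}

```bash
mkdir -p pics; cat > h.py <<'E'
import numpy as np, cv2
from rig import telemetry, get_image, env
def cam(name):
    s=telemetry.observe(); im=get_image(name)
    h=im['frame'].shape[0]; f=h/2/np.tan(np.radians(im['vertical_fov'])/2)
    K=np.array([[f,0,im['cx']],[0,f,im['cy']],[0,0,1.]]); im['K']=K
    if 'mount' in im:
        T=np.eye(4);T[:3,:3]=np.array(s['tool_rot']).reshape(3,3);T[:3,3]=s['position']
        M=T@np.array(im['mount']); im['R']=M[:3,:3]; im['t']=M[:3,3]
    else: im['R']=np.array(im['attitude']).reshape(3,3); im['t']=np.array(im['eye'])
    return im
def rays(im,uv):
    p=cv2.undistortPoints(np.array(uv,float).reshape(-1,1,2),im['K'],np.array(im['dist'],float))[:,0]
    return np.c_[p[:,0],-p[:,1],-np.ones(len(p))]
def onplane(im,uv,z):
    d=rays(im,uv)@im['R'].T
    return im['t']+d*((z-im['t'][2])/d[:,2])[:,None]
def cloud(im):
    h,w=im['z_map'].shape; u,v=np.meshgrid(np.arange(w),np.arange(h))
    d=rays(im,np.c_[u.ravel(),v.ravel()])*im['z_map'].reshape(-1,1)
    return (d@im['R'].T+im['t']).reshape(h,w,3)
def project(im,P):
    c=(np.atleast_2d(P)-im['t'])@im['R']; c=c*[1,-1,-1]
    return cv2.projectPoints(c,np.zeros(3),np.zeros(3),im['K'],np.array(im['dist'],float))[0][:,0]
def save(im,n): cv2.imwrite('pics/'+n,im['frame'][:,:,::-1])
E
python3 - <<'E'
from h import *
print(telemetry.observe(), env.pinch_z)
for n in('scene','side'):
    im=cam(n); save(im,n+'0.png'); print(n,im['t'],im['R'][:,2],im['K'][0,0])
E
```

```text
{'time_s': 0.0, 'q': array([ 5.45865700e+01,  2.18407687e+01,  7.43838184e+01,  1.26720585e-05,
        8.38581116e+01, -1.23345678e+01]), 'qvel': array([-0.02563096,  0.02401528, -0.05241884, -0.04055428, -0.07151885,
        0.04799485]), 'joint_efforts': array([ 1.83960387e-04, -4.48450649e+01, -2.31282020e+01, -1.35906093e-04,
        4.68558297e-03, -5.09124902e-05]), 'position': array([0.21542007, 0.50574588, 0.23071936]), 'tool_rot': array([[-9.19966039e-01,  3.91997178e-01, -8.36568739e-04],
       [ 3.91997949e-01,  9.19965339e-01, -1.17620293e-03],
       [ 3.08546015e-04, -1.40999998e-03, -9.99998958e-01]]), 'ft_force': array([-0.10552828, -0.10178075, -0.27273402]), 'wrist_torque': array([-0.00010243,  0.0395427 , -0.05508933]), 'gripper_force': 0.0, 'grip_width': 0.08543232211445596} 0.0187
scene [1.23394182 0.15578934 1.00890789] [0.54989428 0.16079853 0.81960974] 465.1056799018348
side [ 0.47299119 -0.6606876   0.59648864] [-0.16028376 -0.7748144   0.61153231] 372.82015966000944
```

View pics/scene0.png

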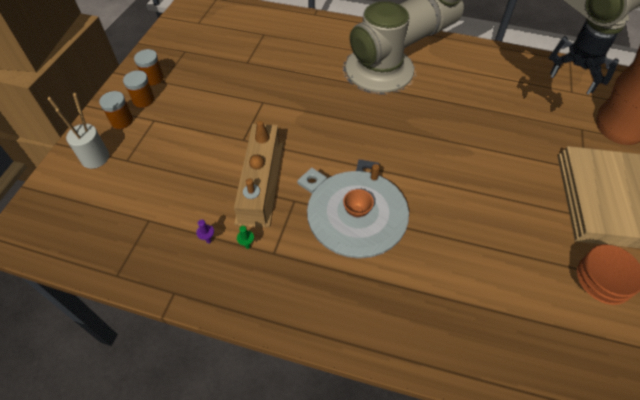

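View pics/side0.png

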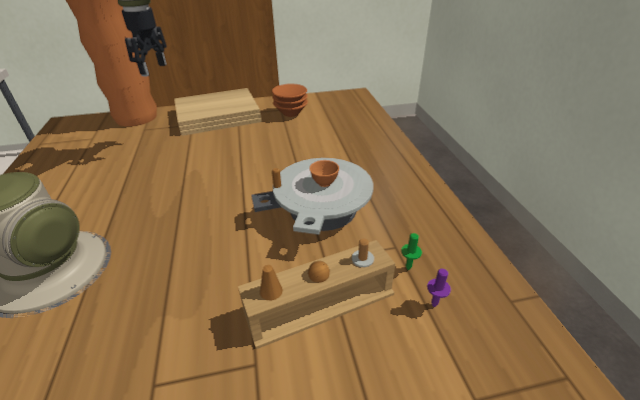

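Scene view: the pin is at (251,188), with a wooden grip and grey collar in the front hole of the stand. It could be mistaken for the stamp (257,161), the bung (262,132), the green look-alike (245,237) or the purple look-alike (205,231). The disc is centred near (358,212), with the ear at (312,180), the knob at (376,172), the arm at (366,165) and the bowl at (358,202). Side view: pin (363,252), ear hole (309,222), knob (276,180), arm (262,200).

```bash
python3 - <<'E'
from h import *
im={n:cam(n) for n in('scene','side')}
crop=im['side']['frame'][150:320,220:420]; cv2.imwrite('pics/crop.png',cv2.resize(crop,None,fx=4,fy=3.5,interpolation=cv2.INTER_CUBIC)[:595,:,::-1])
for n,i in im.items():
    c=cloud(i); hsv=cv2.cvtColor(i['frame'],cv2.COLOR_RGB2HSV)
    reg=(abs(c[...,0]-.55)<.35)&(abs(c[...,1])<.4)
    z=c[...,2]; grey=hsv[...,1]<60
    m=reg&grey&(z>.07)&(z<.09)&(hsv[...,2]>90)
    # biggest blob = disc+ear; 
    k,l,st,ce=cv2.connectedComponentsWithStats(m.astype(np.uint8))
    for b in range(1,k):
        if st[b,4]>25: print(n,'grey',ce[b].round(),st[b,4],c[l==b].mean(0).round(4))
    b=1+np.argmax(st[1:,4]); pts=c[l==b][:,:2]
    (x,y),r=cv2.minEnclosingCircle(pts.astype(np.float32)); 
    # robust disc circle: fit to hull points, drop ear
    h=cv2.convexHull(pts.astype(np.float32))[:,0]; C=pts.mean(0)
    for _ in range(20):
        d=np.linalg.norm(h-C,axis=1); q=h[abs(d-.122)<.012] if _>2 else h[d<.135]
        A=np.c_[2*q,np.ones(len(q))]; s=np.linalg.lstsq(A,(q**2).sum(1),rcond=None)[0]; C=s[:2]
    print(n,'disc',C.round(4),np.sqrt(s[2]+C@C).round(4),len(q))
    far=pts[np.linalg.norm(pts-C,axis=1)>.128]; print(n,'ear dir',far.mean(0).round(4),len(far))
    top=reg&(z>.098)&(z<.16)
    k,l,st,ce=cv2.connectedComponentsWithStats(top.astype(np.uint8))
    for b in range(1,k):
        if st[b,4]>8: p=c[l==b]; print(n,'high',ce[b].round(),st[b,4],((p.min(0)+p.max(0))/2).round(4),p[:,2].max().round(3))
    dark=reg&(z>.05)&(z<.072)&(hsv[...,2]<110)&(hsv[...,1]<110)
    k,l,st,ce=cv2.connectedComponentsWithStats(dark.astype(np.uint8))
    for b in range(1,k):
        if st[b,4]>20: p=c[l==b]; print(n,'dark',ce[b].round(),st[b,4],p.mean(0).round(4),p.min(0).round(3),p.max(0).round(3))
E
```

```text
scene grey [355. 213.] 6462 [0.6273 0.0645 0.0785]
scene grey [251. 193.] 125 [ 0.6462 -0.193   0.0848]
scene disc [0.6193 0.0689] 0.1218 40
scene ear dir [ 0.5607 -0.0683] 281
scene high [261. 130.] 150 [ 0.469  -0.2291  0.1196] 0.141
scene high [256. 159.] 90 [ 0.5547 -0.2126  0.1028] 0.107
scene high [375. 169.] 83 [0.5123 0.0852 0.1126] 0.127
scene high [250. 183.] 82 [ 0.6401 -0.1947  0.1148] 0.13
scene high [358. 200.] 457 [0.623  0.0681 0.1127] 0.127
scene high [201. 221.] 9 [ 0.7635 -0.2712  0.0999] 0.102
scene dark [364. 164.] 146 [0.4626 0.0505 0.0613] [0.445 0.032 0.052] [0.489 0.084 0.066]
side grey [322. 193.] 4461 [0.6101 0.0328 0.0791]
side grey [363. 260.] 211 [ 0.6381 -0.201   0.0852]
side disc [0.6184 0.0681] 0.1208 32
side ear dir [ 0.5569 -0.0713] 422
side high [324. 171.] 525 [0.6218 0.0677 0.112 ] 0.126
side high [276. 174.] 102 [0.5093 0.0828 0.1124] 0.126
side high [413. 234.] 9 [ 0.7485 -0.1706  0.0988] 0.099
side high [363. 247.] 155 [ 0.6392 -0.1963  0.1136] 0.129
side high [318. 267.] 213 [ 0.5508 -0.2143  0.1031] 0.108
side high [269. 279.] 383 [ 0.4631 -0.2367  0.1194] 0.141
side high [443. 272.] 16 [ 0.7616 -0.2717  0.0985] 0.099
side dark [266. 202.] 407 [0.4774 0.049  0.0612] [ 0.447 -0.023  0.05 ] [0.54  0.087 0.072]
```

View pics/crop.png

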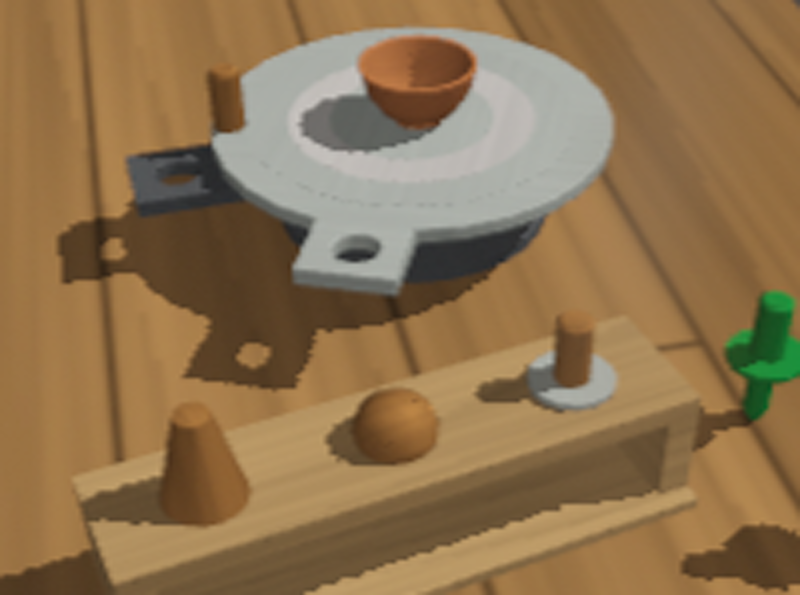

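The crop confirms the choice: wooden straight grip over a thin grey collar at crop (573,370). The arm hole is at crop (180,172), the ear hole at (356,248) and the knob at (226,97). I'll go above the knob first.

Request:
apply_moves(
  series=[
    [-43.8,-27.3,2,0,0,0,0.8],
    [-43.8,-27.3,2,0,0,0,0.8],
    [-43.8,-27.3,2,0,0,0,0.8],
    [-43.8,-27.3,2,0,0,0,0.8],
    [-43.8,-27.3,2,0,0,0,0.8],
    [-43.8,-27.3,2,0,0,0,0.8],
    [-43.8,-27.3,2,0,0,0,0.8],
    [-43.8,-27.3,2,0,0,0,0.8],
    [-43.8,-27.3,2,0,0,0,0.8],
    [-43.8,-27.3,2,0,0,0,0.8],
    [0,0,0,0,0,-7.5,0.8],
    [0,0,0,0,0,-7.5,0.8],
  ],
)

```text
time_s: 1.7
position: [0.5117, 0.0824, 0.2109]
tool_rot: [[-0.99, 0.138, -0.001], [0.138, 0.99, 0.0], [0.001, -0.0, -1.0]]
ft_force: [-0.5, 0.5, 0.0]
grip_width: 0.068
gripper_force: 0.0
```

```bash
python3 - <<'E'
from h import *
s=telemetry.observe(); print(s['time_s'],s['position'],s['tool_rot'],s['q'])
i=cam('wrist'); save(i,'w1.png'); print(i['t'])
sd=cam('side'); print('armhole',onplane(sd,[[265,199.1]],.062),'ear',onplane(sd,[[309,220.9]],.081))
print('proj knob top',project(i,[.511,.084,.124]),'pred hole',project(i,[.475,.05,.062]))
c=cloud(i); hsv=cv2.cvtColor(i['frame'],cv2.COLOR_RGB2HSV)
z=c[...,2]; m=(z>.112)&(z<.135)&(abs(c[...,0]-.511)<.03)&(abs(c[...,1]-.084)<.03); print(m.sum(),np.median(c[m],0) if m.any() else 0)
E
```

```text
1.7 [0.51168798 0.08244558 0.21092601] [[-9.90484883e-01  1.37618997e-01 -8.42171165e-04]
 [ 1.37618950e-01  9.90485241e-01  1.13153528e-04]
 [ 8.49730184e-04 -3.82185233e-06 -9.99999639e-01]] [-3.95184997e+00  1.95936388e+01  8.13410460e+01  3.19989212e-03
  7.91139001e+01 -8.60423644e+01]
[0.43723518 0.09307124 0.35380766]
armhole [[0.47684669 0.0587394  0.062     ]] ear [[ 0.56125516 -0.06492169  0.081     ]]
proj knob top [[316.02648786 203.52203517]] pred hole [[271.13396137 147.33026622]]
616 [0.50758424 0.08616439 0.12338167]
```

View pics/w1.png

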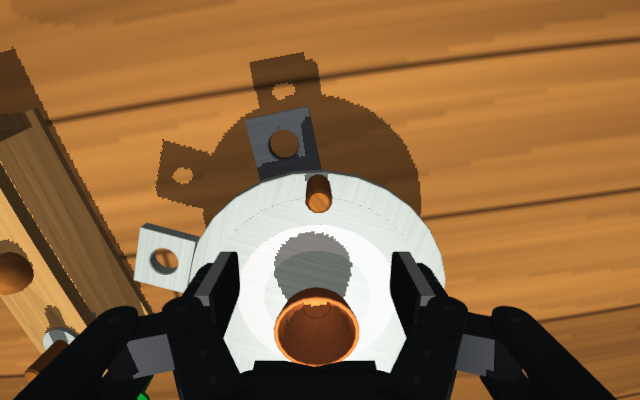

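Wrist view: the arm hole is at (284,143), the ear hole at (164,261), the knob top at (319,202), the bowl rim at (316,332) and the pin's collar at (60,338).

```bash
python3 - <<'E'
from h import *
i=cam('wrist')
a=onplane(i,[[284,143]],.062)[0];e=onplane(i,[[164,261]],.081)[0];k=onplane(i,[[319,202]],.124)[0]
C=np.array([.619,.0685])
for n,p in(('arm',a),('ear',e),('knob',k)):
    d=p[:2]-C; print(n,p.round(4),np.linalg.norm(d).round(4),(np.degrees(np.arctan2(d[1],d[0]))%360).round(2))
E
```

```text
arm [0.4727 0.0622 0.062 ] 0.1465 182.46
ear [ 0.56   -0.0617  0.081 ] 0.143 245.62
knob [0.5101 0.0868 0.124 ] 0.1105 170.48
```

Request:
apply_moves(
  series=[
    [2.5,3.3,40,0,0,0,0.7],
    [0,0,40,0,0,0,0.6],
    [0,0,30,0,0,0,0.5],
    [0,0,11,0,0,0,0.5],
    [0,0,0,0,0,0,0.2],
    [0,0,0,0,0,0,0.0],
    [0,0,0,0,0,0,0.0],
    [0,0,0,0,0,0,0.0],
    [0,0,0,0,0,0,0.0],
  ],
  grip_force=25,
)

```text
time_s: 2.98
position: [0.5099, 0.0867, 0.091]
tool_rot: [[-0.99, 0.141, 0.001], [0.141, 0.99, -0.0], [-0.001, 0.0, -1.0]]
ft_force: [-1.3, 0.4, 5.2]
grip_width: 0.0192
gripper_force: 26.7
```

Request:
apply_moves(
  series=[
    [-0.2,5.0,0,0,0,2.6,0],
    [-0.45,9.97,0,0,0,5.2,0],
    [-0.45,9.97,0,0,0,5.2,0],
    [-0.45,9.97,0,0,0,5.2,0],
    [-0.45,9.97,0,0,0,5.2,0],
    [-0.45,9.97,0,0,0,5.2,0],
    [-0.45,9.97,0,0,0,5.2,0],
    [-0.45,9.97,0,0,0,5.2,0],
    [-0.45,9.97,0,0,0,5.2,0],
    [-0.45,9.97,0,0,0,5.2,0],
    [-0.45,9.97,0,0,0,5.2,0],
    [-0.2,5.0,0,0,0,2.6,0],
  ],
)

```text
time_s: 4.47
position: [0.5739, 0.1704, 0.0911]
tool_rot: [[-0.416, 0.909, 0.003], [0.909, 0.416, -0.002], [-0.003, 0.002, -1.0]]
ft_force: [1.9, -4.4, 3.7]
grip_width: 0.0189
gripper_force: 26.7
```

```bash
python3 - <<'E'
from h import *
s=telemetry.observe(); print(s['position'],s['tool_rot'][:,0],s['ft_force'],s['q'])
sc=cam('scene');sd=cam('side')
a=sc['frame'][130:250,280:430];b=sd['frame'][150:250,230:390]
f=lambda x:cv2.resize(x,(400,300),interpolation=cv2.INTER_CUBIC)
cv2.imwrite('pics/t1.png',np.hstack([f(a),f(b)])[:,:,::-1])
E
```

```text
[0.57391516 0.17043847 0.09106517] [-0.41633778  0.90920647 -0.00254018] [ 1.92594476 -4.39715594  3.71092161] [  5.26577499  33.94596779  78.09068309  -0.10870214  67.81067423
 -19.29712232]
```

View pics/t1.png

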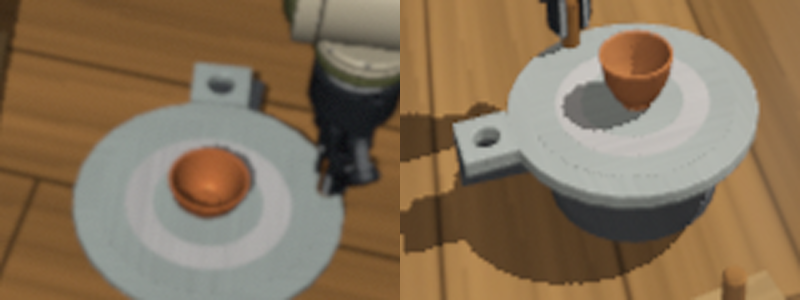

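The scene crop shows the ear at (222,85) slightly short of the arm, whose dark edge shows on the right at (258,95). In the side crop the ear hole is at (487,138). About 5° remains. I'll finish the turn, release, and look from above the ear.

Request:
apply_moves(
  series=[
    [-0.4,9.5,0,0,0,5,0],
    [0,0,0,0,0,0,0],
    [0,0,0,0,0,0,0.5],
    [0,0,0,0,0,0,0.5],
    [0,0,-40,0,0,0,0.5],
    [0,0,-50,0,0,0,0.6],
    [0,0,-50,0,0,0,0.8],
    [-36,-34,0,0,0,0,0.8],
    [-36,-34,0,0,0,0,0.8],
    [-36,-34,0,0,0,0,0.8],
    [-36,-34,0,0,0,0,0.8],
    [0,0,0,0,0,0,0.8],
  ],
)

```text
time_s: 6.08
position: [0.5009, -0.0087, 0.2305]
tool_rot: [[-0.334, 0.943, -0.0], [0.943, 0.334, -0.0], [0.0, -0.0, -1.0]]
ft_force: [1.0, 0.4, 0.1]
grip_width: 0.0682
gripper_force: 0.0
```

```bash
python3 - <<'E'
from h import *
s=telemetry.observe(); print(s['position'],s['tool_rot'][:,0])
i=cam('wrist'); print(i['t']); save(i,'w2.png')
sd=cam('side');sc=cam('scene')
for n,j in(('side',sd),('scene',sc)):
    c=cloud(j);hsv=cv2.cvtColor(j['frame'],cv2.COLOR_RGB2HSV);z=c[...,2]
    m=(z>.095)&(z<.14)&(hsv[...,1]>90)&(np.hypot(c[...,0]-.639,c[...,1]+.196)<.03); p=c[m]; print(n,'pin',((p.min(0)+p.max(0))/2).round(4))
E
```

```text
[ 0.5008736  -0.0086586   0.23046989] [-3.34142131e-01  9.42522693e-01  9.65650042e-05]
[0.47572682 0.06254151 0.37329493]
side pin [ 0.6391 -0.1959  0.1124]
scene pin [ 0.6407 -0.1945  0.1132]
```

View pics/w2.png

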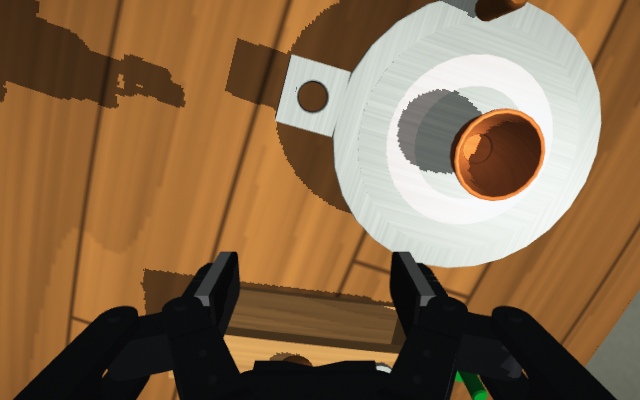

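```bash
python3 - <<'E'
from h import *
i=cam('wrist')
e=onplane(i,[[313,96]],.081)[0]; C=np.array([.619,.0685]);d=e[:2]-C
print('ear',e.round(4),np.linalg.norm(d),np.degrees(np.arctan2(d[1],d[0]))%360)
# disc centre from this view
c=cloud(i);hsv=cv2.cvtColor(i['frame'],cv2.COLOR_RGB2HSV)
m=(abs(c[...,2]-.079)<.006)&(hsv[...,1]<70)&(hsv[...,2]>90)
h=cv2.convexHull(c[m][:,:2].astype(np.float32))[:,0]
for _ in range(10):
    q=h[abs(np.linalg.norm(h-C,axis=1)-.122)<.008];A=np.c_[2*q,np.ones(len(q))];s=np.linalg.lstsq(A,(q**2).sum(1),rcond=None)[0];C=s[:2]
print('disc',C,np.sqrt(s[2]+C@C),len(q))
t=np.linspace(0,2*np.pi,60)
big=cv2.resize(i['frame'][66:126,273:353],None,fx=8,fy=8,interpolation=cv2.INTER_NEAREST)
for z,col in((.081,(255,0,0)),(.062,(0,255,0))):
    p=project(i,np.c_[e[0]+.013*np.cos(t),e[1]+.013*np.sin(t),0*t+z])
    cv2.polylines(big,[((p-[273,66]+.5)*8).astype(int).reshape(-1,1,2)],True,col,1)
cv2.imwrite('pics/hole.png',big[:,:,::-1])
E
```

```text
ear [0.4758 0.0638 0.081 ] 0.14327702739716772 181.87585371528215
disc [0.61970988 0.07028511] 0.1208093221506601 29
```

View pics/hole.png

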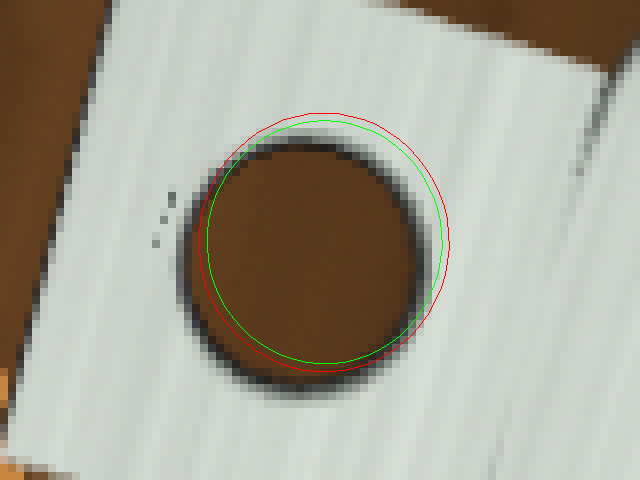

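The dark rim is even around the ear hole, whose centre is at crop (304,262), or pixel (310.6,98.5) in the full view. The arm does not show, so the holes are aligned. Next I go above the pin.

Request:
apply_moves(
  series=[
    [-44.5,13.7,0,0,0,0,0.7],
    [-44.5,13.7,0,0,0,0,0.7],
    [-44.5,13.7,0,0,0,0,0.7],
    [-44.5,13.7,0,0,0,0,0.7],
    [-44.5,13.7,0,0,0,0,0.6],
    [0,0,0,0,0,0,0.6],
    [0,0,0,0,0,0,0.6],
  ],
)

```text
time_s: 7.15
position: [0.6416, -0.1917, 0.2299]
tool_rot: [[-0.339, 0.941, -0.001], [0.941, 0.339, 0.001], [0.001, -0.0, -1.0]]
ft_force: [0.1, -0.3, 0.4]
grip_width: 0.0513
gripper_force: 0.0
```

```bash
python3 - <<'E'
from h import *
s=telemetry.observe(); print(s['position'],s['tool_rot'][:,0],s['q'])
i=cam('wrist'); c=cloud(i); hsv=cv2.cvtColor(i['frame'],cv2.COLOR_RGB2HSV)
m=((c[...,2]>.122)&(c[...,2]<.135)&(np.hypot(c[...,0]-.64,c[...,1]+.196)<.03)).astype(np.uint8)
k,l,st,ce=cv2.connectedComponentsWithStats(m); b=1+np.argmax(st[1:,4]); p=c[l==b]
print(st[b],((p.min(0)+p.max(0))/2),np.ptp(p,axis=0)); g=onplane(i,[ce[b]],.127)[0]; print('grip top',g)
g2=(m==0)&(c[...,2]>.08)&(c[...,2]<.092)&(hsv[...,1]<70)&(np.hypot(c[...,0]-.64,c[...,1]+.196)<.04); print('collar',c[g2].min(0),c[g2].max(0))
R=s['tool_rot']; print('shift mm',R.T@(np.array([g[0],g[1],.09])-s['position'])*1e3)
j=dict(i); # ear hole from earlier wrist pose, pixel 310.6,98.5
E
```

```text
[ 0.64163769 -0.19165819  0.22988614] [-3.38829423e-01  9.40847380e-01  9.10784691e-04] [-2.67434274e+01  3.44748837e+01  5.26840035e+01  1.73266891e-02
  9.28966020e+01 -4.65481527e+01]
[299 188  24  24 421] [ 0.6395137  -0.19426315  0.125815  ] [0.01746398 0.01752647 0.00729298]
grip top [ 0.63920521 -0.19356362  0.127     ]
collar [ 0.6190657  -0.21627845  0.08000238] [ 0.66019167 -0.17382525  0.08968962]
shift mm [ -1.09592891  -2.87171033 139.8864965 ]
```

Request:
apply_moves(
  series=[
    [-2,-2.7,45,0,0,0,0.6],
    [0,0,45,0,0,0,0.6],
    [0,0,33,0,0,0,0.6],
    [0,0,14,0,0,0,0.6],
    [0,0,0,0,0,0,0.3],
    [0,0,0,0,0,0,0],
    [0,0,0,0,0,0,0],
    [0,0,0,0,0,0,0],
    [0,0,0,0,0,0,0],
    [0,0,0,0,0,0,0],
  ],
  grip_force=40,
)

```text
time_s: 8.45
position: [0.6403, -0.1959, 0.0952]
tool_rot: [[-0.338, 0.941, 0.003], [0.941, 0.338, -0.001], [-0.002, 0.002, -1.0]]
ft_force: [-0.3, 1.8, 6.7]
grip_width: 0.0167
gripper_force: 39.8
```

Request:
apply_moves(
  series=[
    [0,0,-20,0,0,0,0],
    [0,0,-50,0,0,0,0],
    [0,0,-50,0,0,0,0],
    [42.6,-9.9,0,0,0,0,0],
    [42.6,-9.9,0,0,0,0,0],
    [42.6,-9.9,0,0,0,0,0],
    [42.6,-9.9,0,0,0,0,0],
    [42.6,-9.9,0,0,0,0,0],
    [42.6,-9.9,0,0,0,0,0],
    [42.6,-9.9,10,0,0,0,0],
    [0,0,30,0,0,0,0],
    [0,0,0,0,0,0,0],
  ],
)

```text
time_s: 9.95
position: [0.4728, 0.0618, 0.1725]
tool_rot: [[-0.338, 0.941, -0.003], [0.941, 0.338, 0.0], [0.001, -0.003, -1.0]]
ft_force: [-0.3, 0.2, -1.3]
grip_width: 0.0168
gripper_force: 39.3
```

```bash
python3 - <<'E'
from h import *
s=telemetry.observe(); print(s['position'],s['tool_rot'],s['grip_width'],s['ft_force'])
P=s['position']
out=[]
for n in('side','scene'):
    i=cam(n); c=cloud(i); hsv=cv2.cvtColor(i['frame'],cv2.COLOR_RGB2HSV)
    near=(np.hypot(c[...,0]-P[0],c[...,1]-P[1])<.035)
    m=near&(c[...,2]>P[2]-.02)&(c[...,2]<P[2]+.003)&(hsv[...,1]<70)&(hsv[...,2]>90)
    p=c[m]; print(n,'collar',m.sum(),p.min(0).round(4),p.max(0).round(4))
    sh=near&(c[...,2]>P[2]-.05)&(c[...,2]<P[2]-.022); p=c[sh]; print('shaft',sh.sum(),((p.min(0)+p.max(0))/2).round(4),p.min(0).round(4),p.max(0).round(4))
    u,v=project(i,P-[0,0,.04])[0].astype(int); print(u,v)
    f=i['frame'][v-45:v+45,u-60:u+60]; out.append(cv2.resize(f,(400,300),interpolation=cv2.INTER_CUBIC))
cv2.imwrite('pics/pin1.png',np.hstack(out)[:,:,::-1])
E
```

```text
[0.4727761  0.06179217 0.17250847] [[-3.37968409e-01  9.41152380e-01 -3.09079118e-03]
 [ 9.41156609e-01  3.37970685e-01  2.30522616e-04]
 [ 1.26155372e-03 -2.83100919e-03 -9.99995197e-01]] 0.016813299590101412 [-0.34699576  0.24856721 -1.3104836 ]
side collar 110 [0.4527 0.0405 0.1588] [0.492  0.0729 0.1752]
shaft 63 [0.4714 0.059  0.136 ] [0.4646 0.0533 0.1226] [0.4782 0.0648 0.1493]
259 173
scene collar 119 [0.461  0.0423 0.1572] [0.4974 0.0827 0.1753]
shaft 22 [0.4787 0.0623 0.1317] [0.4747 0.0559 0.1227] [0.4827 0.0687 0.1406]
369 150
```

View pics/pin1.png

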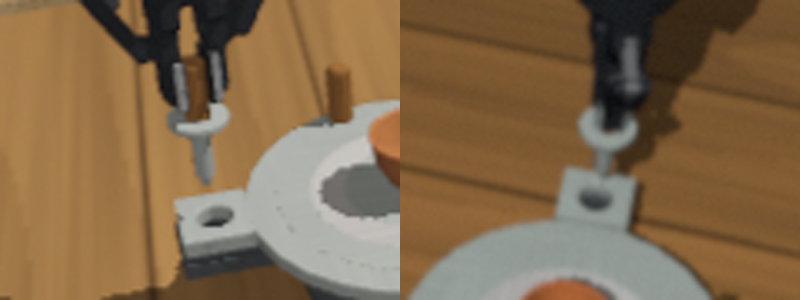

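The pin hangs upright in the grip. Side half: collar (199,120), tip (207,182), ear hole (216,216). Scene half: collar (608,128), tip (602,175), ear hole (596,199). The arm edges sit flush under the ear.

```bash
python3 - <<'E'
from h import *
s=telemetry.observe();P=s['position'];R=s['tool_rot']
H=[]
for n,(u0,v0),(hx,hy) in(('side',(259,173),(216,216)),('scene',(369,150),(196,199))):
    i=cam(n); g=i['frame'][v0-45:v0+45,u0-60:u0+60]
    h=onplane(i,[[u0-60+hx/3.333,v0-45+hy/3.333]],.081)[0]; H.append(h)
    c=cloud(i); m=(abs(c[...,2]-.081)<.005)&(abs(c[...,0]-.475)<.04)&(abs(c[...,1]-.062)<.045)&(c[...,0]<.49)
    p=c[m]; print(n,'hole',h.round(4),'ear min/max',p.min(0).round(4),p.max(0).round(4))
    tip=c[(np.hypot(c[...,0]-P[0],c[...,1]-P[1])<.03)&(c[...,2]>.1)&(c[...,2]<.15)]; print('lowest',tip[tip[:,2].argmin()].round(4))
h=np.mean(H,0);print(h); d=np.array([h[0]-.4725,h[1]-.0625,0]);print('tool shift mm',R.T@d*1e3)
E
```

```text
side hole [0.4761 0.0583 0.081 ] ear min/max [0.4474 0.031  0.076 ] [0.49   0.0889 0.0843]
lowest [0.4754 0.0605 0.1103]
scene hole [0.4778 0.0618 0.081 ] ear min/max [0.4456 0.0319 0.076 ] [0.4898 0.088  0.0855]
lowest [0.4769 0.0622 0.1107]
[0.47694592 0.06004182 0.081     ]
tool shift mm [-3.81272035  3.35738347  0.00488871]
```

Request:
apply_moves(
  series=[
    [-2.1,1.4,0,0,0,0,0],
    [0,0,15,0,0,0,0],
    [0,0,10,0,0,0,0],
    [0,0,8,0,0,0,0],
    [0,0,6,0,0,0,0],
    [0,0,0,0,0,0,0],
  ],
)

```text
time_s: 10.9
position: [0.4757, 0.06, 0.1341]
tool_rot: [[-0.337, 0.941, -0.001], [0.941, 0.337, 0.0], [0.0, -0.001, -1.0]]
ft_force: [1.4, -0.2, -1.1]
grip_width: 0.0167
gripper_force: 39.3
```

Request:
apply_moves(
  series=[
    [0,0,5,0,0,0,0],
    [0,0,5,0,0,0,0],
    [0,0,5,0,0,0,0],
    [0,0,5,0,0,0,0],
    [0,0,0,0,0,0,0],
  ],
)

```text
time_s: 11.52
position: [0.4756, 0.06, 0.1139]
tool_rot: [[-0.337, 0.941, -0.001], [0.941, 0.337, 0.0], [0.0, -0.001, -1.0]]
ft_force: [-0.3, -0.3, -2.0]
grip_width: 0.0166
gripper_force: 39.3
```

Tip is through the arm hole (about z 0.049) with no contact force. Lowering the last 17 mm gently.

Request:
apply_moves(
  series=[
    [0,0,6,0,0,0,0],
    [0,0,5,0,0,0,0],
    [0,0,3,0,0,0,0],
    [0,0,2,0,0,0,0],
    [0,0,1,0,0,0,0],
    [0,0,0,0,0,0,0],
  ],
)

```text
time_s: 12.28
position: [0.4758, 0.06, 0.0974]
tool_rot: [[-0.337, 0.941, 0.0], [0.941, 0.337, -0.0], [-0.0, 0.0, -1.0]]
ft_force: [0.1, 0.2, -1.7]
grip_width: 0.0165
gripper_force: 39.3
```

```bash
python3 - <<'E'
from h import *
s=telemetry.observe();P=s['position'];print(P,s['ft_force'])
for n in('side','scene'):
    i=cam(n); c=cloud(i); hsv=cv2.cvtColor(i['frame'],cv2.COLOR_RGB2HSV)
    u,v=project(i,[P[0],P[1],.086])[0].astype(int)
    for r in range(v-12,v+14,2): print(r,[int(1000*x) for x in c[r,u-16:u+17:2,2]])
E
```

```text
[0.47578132 0.05999007 0.09735223] [ 0.09669454  0.23957117 -1.65813932]
178 [1, 0, 126, 132, 132, 133, 131, 127, 125, 119, 122, 123, 116, 2, 78, 77, 78]
180 [0, 1, 1, 128, 128, 128, 125, 121, 121, 116, 120, 118, 112, 0, 79, 80, 78]
182 [1, 1, 2, 122, 122, 122, 121, 116, 115, 112, 112, 112, 107, 596, 79, 79, 79]
184 [0, 1, 0, 111, 115, 115, 115, 109, 109, 107, 108, 106, 81, 78, 77, 78, 79]
186 [1, 0, 1, 1, 112, 108, 110, 105, 104, 100, 101, 101, 82, 79, 78, 81, 76]
188 [0, 2, 82, 83, 87, 104, 104, 98, 98, 96, 89, 87, 87, 79, 79, 79, 79]
190 [1, 0, 80, 81, 89, 86, 89, 93, 92, 92, 87, 88, 89, 82, 78, 79, 79]
192 [0, -1, 1, 81, 88, 87, 85, 88, 88, 87, 88, 88, 86, 81, 78, 77, 79]
194 [1, 1, 63, 81, 84, 89, 88, 88, 88, 87, 87, 84, 81, 81, 78, 78, 79]
196 [0, 1, 61, 83, 79, 81, 85, 85, 85, 85, 81, 82, 81, 82, 78, 78, 79]
198 [0, 1, 1, 80, 81, 82, 80, 82, 83, 80, 82, 81, 80, 78, 78, 79, 79]
200 [0, 2, 2, 73, 81, 81, 82, 80, 77, 76, 77, 77, 74, 74, 74, 77, 78]
202 [0, 0, 1, 61, 76, 77, 75, 73, 73, 74, 72, 71, 63, 62, 62, 69, 76]
150 [3, 0, -1, -1, 2, 0, 0, 146, 165, 162, 184, 196, 198, 161, 
[... 182 characters left out ...]
 81, 81, 85, 129, 164, 189, 189, 1008, 187, 187, 190, 1, -2]
158 [-1, -3, 0, 0, 79, 80, 88, 120, 158, 166, 164, 164, 163, 159, 80, 0, -4]
160 [-1, 2, 0, 1, 81, 83, 90, 115, 123, 122, 122, 114, 87, 77, 77, 0, 0]
162 [-1, 0, 3, 82, 83, 87, 86, 108, 113, 110, 114, 102, 83, 80, 2, 0, 2]
164 [0, -1, 1, 78, 78, 87, 86, 100, 105, 103, 104, 90, 84, 83, 1, 3, 0]
166 [0, -1, -2, 79, 79, 85, 90, 83, 86, 86, 87, 88, 84, 80, 2, 0, 1]
168 [0, 3, 0, 78, 84, 81, 84, 86, 84, 82, 87, 79, 78, 81, -4, 1, 0]
170 [1, 0, 0, 75, 79, 77, 82, 77, 80, 78, 78, 79, 81, 83, 0, 0, 2]
172 [76, 78, 76, 75, 78, 78, 78, 81, 78, 76, 79, 77, 81, 4, -1, -2, 0]
174 [76, 78, 80, 74, 73, 78, 77, 79, 76, 76, 77, 79, 75, -1, 0, 2, 0]
```

Request:
apply_moves(
  series=[
    [0,0,1,0,0,0,0],
    [0,0,1,0,0,0,0],
    [0,0,0,0,0,0,0.25],
    [0,0,0,0,0,0,0.4],
    [0,0,0,0,0,0,0.5],
    [0,0,-10,0,0,0,0.5],
    [0,0,-25,0,0,0,0.5],
    [0,0,-40,0,0,0,0.5],
    [0,0,-50,0,0,0,0.5],
    [-40,0,-20,0,0,0,0.5],
    [-30,0,0,0,0,0,0.5],
    [0,0,0,0,0,0,0.5],
  ],
)

```text
time_s: 13.88
position: [0.4997, -0.0072, 0.2408]
tool_rot: [[-0.335, 0.942, 0.001], [0.942, 0.335, -0.0], [-0.001, 0.001, -1.0]]
ft_force: [0.4, -0.8, 0.6]
grip_width: 0.0427
gripper_force: 0.0
```

```bash
python3 - <<'E'
from h import *
w=cam('wrist'); out=[]
for n in('side','scene'):
    i=cam(n); c=cloud(i); hsv=cv2.cvtColor(i['frame'],cv2.COLOR_RGB2HSV)
    near=np.hypot(c[...,0]-.4755,c[...,1]-.06)<.035
    p=c[near&(c[...,2]>.1)&(c[...,2]<.14)]; print(n,'grip',((p.min(0)+p.max(0))/2).round(4),p[:,2].max())
    p=c[near&(c[...,2]>.084)&(c[...,2]<.093)&(hsv[...,1]<70)]; print('collar',((p.min(0)+p.max(0))/2).round(4),np.median(p[:,2]))
u,v=project(w,[.4755,.06,.1])[0].astype(int); print(u,v)
f=lambda x:cv2.resize(x,(400,300),interpolation=cv2.INTER_CUBIC)
i=cam('side');u,v=project(i,[.54,.065,.1])[0].astype(int)
cv2.imwrite('pics/end.png',np.hstack([f(i['frame'][v-60:v+60,u-80:u+80]),f(w['frame'])])[:,:,::-1])
E
```

```text
side grip [0.4747 0.058  0.115 ] 0.12997301255180166
collar [0.476  0.0584 0.0881] 0.08671389136585206
scene grip [0.478  0.0608 0.1155] 0.13045883060899766
collar [0.4766 0.0595 0.0884] 0.08622664676428665
313 99
```

View pics/end.png

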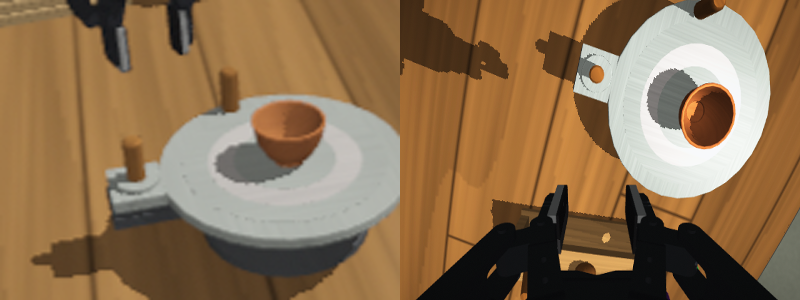

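The pin stands upright at side-half (133,160) with its collar flat on the ear (collar top about 86 mm). The bowl stands at (288,130), and the gripper is clear of everything.

```bash
python3 -c "
from rig import env
print(env.close_job())"
```

```text
the job is handed in; nothing more can be done
None
```

I handed in the job at about 14 s of the 58 s allowed, and no verdict came back: in the last pictures the pin stands upright through both holes with its collar flat on the ear, the bowl is standing on the wheel, and I never touched the stamp or bung.

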